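# Load a brass plate into the bridge drill jig

### The arm

A 7-joint arm with a two-finger parallel gripper is mounted at the origin on a cart in front of the work surface, level with it; the furniture and walls round the work are solid. World frame = base frame: x ahead of the robot, y to its left, z up, the work surface at z = 0. Lengths are in mm, angles in rad, forces in N, time in s.
With the tool pointing down it reaches from about 400 to 900 mm from the base axis. Payload 5.6 kg.
Tool frame: the origin (TCP) lies midway between the tips of the shut fingers; the grasp point (between the pads) lies 19 mm behind it; z points along the fingers, y is the line along which they close (so a half turn about z gives the same grasp; the last joint's range is limited). The gripper opens to 92 mm and grips with 3 to 60 N. Pads are 20 mm wide; open, the fingers measure 128 mm over their backs; the gripper's body (75 mm by 189 mm) begins 69 mm behind the grasp point.
Start: joints at [1.15, 0.468, -0.012, 1.603, 0.006, 1.071, -0.056], TCP at [239.73, -604.184, 214.592] pointing down, gripper open.
Joint ranges: [-2.53, 2.53], [-0.31, 2.02], [-1.57, 1.55], [0.28, 2.44], [-1.29, 4.43], [0.15, 1.84], [-2.92, 2.92]. Speed limits (rad/s): [2.57, 2.57, 3.14, 3.14, 3.14, 3.14, 3.14].

### API

Orientations are given as a rotation vector (axis times angle).
In Python, from cell import robot, grip, kin, viewer gives the robot as it stands. Calls block until the motion is done:
- robot.movep(position, orientation): joint-space move of the TCP to a pose.
- robot.servo_line(position, feed=150, rotation=None): straight line of the TCP; rotation=None keeps the orientation; feed is the mean speed in mm/s.
- robot.goto_joints(angles): joint-space move.
- grip(opening, newtons=None): opening from 0.0 (shut) to 1.0 (fully open); newtons is the grip in N (None keeps the last); returns when the fingers have stopped.
- robot.hold(seconds).
- kin.ik(position, orientation): joint angles nearest the present ones, or None.
- robot.observe(): the state.
- viewer.read_camera(name): name is "side" or "top"; returns the picture (420x560x3 uint8, red, green, blue); there is no depth.
- viewer.camera_info(name): a dict with "camera_matrix" (3x3 intrinsics, pixels), "k1" (the pictures are not rectified: a ray, as slopes to the right and down, at radius r is drawn at 1 + k1 r^2 times it, then the intrinsics apply), "R" (3x3) and "t" (3): a world point X has camera coordinates R X + t. Camera axes: x right, y down, z forward; pixel columns grow to the right and rows downward; lengths in mm; the calibration is good to about 2 mm. A picture is of the moment at which its call begins. camera_info takes no time and is no camera call.
A pose or a line that the arm cannot do raises robot.IKError and nothing moves.
- robot.job_done(): hands the job in; it is judged then, once.
Trained networks look in the newest picture that a camera, given by its name, has taken for a name from the list of things; names that differ only in an ending like _2 or _b are one class to them, and where a whole thing is asked for, a point or a joint stands for the part that bears it (a point fixed in the world has none). Each returns a list of dicts, best first, with "confidence" (0 to 1); they miss things now and then, are a little off and sometimes report something else, mostly with a low value. They report only what shows in the picture. A call takes as long as a camera call. They do not tell look-alikes from the thing itself.
- viewer.silhouettes(name, camera): "mask" (420x560 bool, what is visible of it).
- viewer.pinpoint(name, camera): "at" ([x, y, z] in mm, in the coordinates of the camera as it stood for that picture, good to about 4 mm: a listed point, or the origin of a listed thing).
The state is a dict: "t": time; "joints": joint angles; "joint_velocities": joint speeds; "joint_torque": joint torques, N m; "tcp_pos": TCP position; "tcp_rot": TCP orientation; "contact_force": force on the tool from outside, world axes, zero at the start; "wrist_torque": the same for the moment, N m; "grip_width": opening from 0.0 (shut) to 1.0 (fully open); "grip_force": force on a finger pad.
Only numpy, scipy, OpenCV 4.12 (cv2) and the standard library are available. Lean on these libraries where they do the work, as an engineer would, in place of code of your own. Each camera call takes 0.05 s, during which the arm holds its last target. There are 200 camera calls.

### The job

Load the brass plate into the drill jig, keeping it flat on the jig's base all the way, never lifted or tipped: push it against the long fence, slide it along the fence under the low bridge until it is home against the end stop, then push the swing gate fully shut behind it. Push with the fingers only and do not disturb the vial, loupe, caliper and scriber that lie round the jig.

Things in the scene. Friction and masses are not known exactly. Their poses are not given: they have to be found in the camera images.
- jig: Drill jig screwed to the bench (fixed). Aluminium base slab 335 (x) x 124 (y) x 10 mm; origin on the bench surface; slab spans x -175 to 160, y -62 to 62, top at z 10 (mm, jig frame). Jig +x is the feed direction, roughly to the robot's left; jig +y points roughly to the robot. No part of it but the gate's post is higher than 40 mm.
- fence (a point): Point on the top inner edge of the fence, at jig x 0, y -26, z 24.5. The fence is a dark steel rail along jig x from -155 to 135, on the far side from the robot, inner face at y -26. Across from it a shorter rail from x 28 (rounded nose) to 135 with inner face at y 25 makes a channel 51 mm wide.
- bridge (a point): Centre of the bridge's underside, at jig x 80, y 0, z 24.5. The bridge is an aluminium plate over the channel, jig x 50 to 110, y -40 to 40, 10 mm thick, carrying two drill bushes and screw heads up to z 40. Headroom below it is 14.5 mm above the base.
- stop (a point): Foot of the end stop's face, at jig x 135, y 0, z 10: two steel blocks across the far end of the channel, with a gap between them, same height as the rails.
- plate: Loose brass plate 110 (x) x 48 (y) x 12 mm, about 0.54 kg, origin at the centre of its underside, x along its length. It starts flat on the open end of the jig's base (origin at jig z 10), off the fence and a little skewed. Home: origin at jig x 80, y -2 to 1; its rear edge is then at jig x 25, 25 mm outside the bridge.
- gate (a joint): Swing gate angle, rad: 0 fully shut (bar across the mouth along jig -y, its face 0.5 mm behind a plate that is home), 1.57 points back along jig -x, limit 2.4. It starts wide open, 1.8 to 2.1, clear of the plate's path. Closing turns it anticlockwise seen from above. Stiff hinge: stays where it is left; about 2 N at the post moves it.
- gate_pivot (a point): Pivot of the gate on its vertical axis, at jig x 19.5, y 46, z 20. Seen from it the bar points at angle (-pi/2 - gate) from jig +x, anticlockwise positive. The bar is 10 mm wide, 66 mm long from the pivot, z 11 to 20.
- gate_post (a point): Top of the upright finger post on the gate bar, 11 mm diameter, z 20 to 48, 52 mm from the pivot; the point is at its top centre and moves with the gate.
- oil_vial: Bystander: small brown bottle 33 mm diameter, 63 mm tall, beyond the end stop; origin at the centre of its underside.
- loupe: Bystander: folding loupe 26 x 60 x 15 mm, beyond the end stop.
- caliper: Bystander: steel caliper 63 x 170 x 9 mm, lying across the bench beyond the open end of the jig, roughly parallel to jig y; no part nearer than 45 mm to the base.
- scriber: Bystander: thin brass scriber 9 x 149 x 8 mm, lying behind the fence side of the jig, parallel to it.
Not all that is in view belongs to the job. Leave any purple look-alike of the plate alone.

How it is judged:
By the outcome, as a careful person would: the job done as asked, in the order asked, and still so for the second after the job is handed in, with the robot touching nothing.
It also fails if it takes over 58 s, if anything falls off the work surface, if the arm or the gripper's body presses on something with over 40 N, if the wrist force passes 120 N, or if a joint passes its speed limit or range.

## Working session

There is one attempt and no reset: what is moved stays moved. The work goes in short steps, each a Python script; the robot and the scene stay as the last script left them, time stands still between calls to the robot, and variables do not carry over. Pictures are saved under pics/ and viewed, at most 10 in all, crops included, and the job is handed in when it is done.

```bash
ls; mkdir -p pics; cat > h.py <<'E'
import numpy as np, cv2
from cell import robot, grip, kin, viewer
def cam(n):
    c=viewer.camera_info(n); return np.array(c["camera_matrix"]),c["k1"],np.array(c["R"]),np.array(c["t"])
def toworld(p,n):
    K,k,R,t=cam(n); return R.T@(np.array(p)-t)
def proj(X,n):
    K,k,R,t=cam(n); c=R@np.array(X,float)+t; s=c[:2]/c[2]; s=s*(1+k*(s@s)); return K[:2,:2]@s+K[:2,2]
def onplane(uv,z,n):
    K,k,R,t=cam(n); d=np.linalg.solve(K,[uv[0],uv[1],1.])[:2]; s=d.copy()
    for _ in range(20): s=d/(1+k*(s@s))
    r=R.T@np.array([s[0],s[1],1]); o=-R.T@t; return o+r*(z-o[2])/r[2]
def snap(n,f,crop=None,sc=1):
    im=viewer.read_camera(n)[:,:,::-1].copy()
    if crop: im=im[crop[1]:crop[3],crop[0]:crop[2]]
    cv2.imwrite("pics/"+f,cv2.resize(im,None,fx=sc,fy=sc,interpolation=cv2.INTER_CUBIC)); return im
E
python3 - <<'E'
from h import *
np.set_printoptions(precision=1,suppress=True)
for n in("top","side"):
    snap(n,n+"0.png",sc=1.4)
    K,k,R,t=cam(n); print(n,-R.T@t,K[0,0],k)
    for o in("jig","fence","bridge","stop","plate","gate_pivot","gate_post","gate","oil_vial","loupe","caliper","scriber"):
        for d in viewer.pinpoint(o,n)[:3]:
            w=toworld(d["at"],n); print(o,w,proj(w,n),round(d["confidence"],2))
print(robot.observe())
E
```

```text
pics
top [ 510.7 -186.3  908.5] 395.38015777830367 0.0008402465640470855
jig [ 584.6 -223.6   -0.8] [301.  207.5] 0.75
fence [ 609.7 -232.8   24.4] [305.9 195.6] 0.94
fence [ 554.  -184.2   18.3] [283.6 219.9] 0.67
bridge [ 627.2 -155.5   25.6] [271.7 186.9] 0.77
bridge [636.7 -20.6  -1.1] [214.1 182.7] 0.63
stop [ 651.8 -103.    12. ] [249.3 176.4] 0.61
plate [617.3 108.4   2.2] [157.7 189.2] 0.93
plate [ 520.8 -312.1   15.2] [339.9 236.3] 0.67
gate_pivot [ 553.1 -187.    19.8] [284.8 220.3] 0.71Traceback (most recent call last):
  File "<stdin>", line 7, in <module>
ValueError: it knows: bridge, caliper, fence, gate_pivot, gate_post, jig, loupe, oil_vial, plate, scriber, stop
```

```bash
python3 - <<'E'
from h import *
np.set_printoptions(precision=1,suppress=True)
for n in("top","side"):
    snap(n,n+"1.png",sc=1.4)
    K,k,R,t=cam(n); print(n,-R.T@t,K[0,0],k)
    for o in("jig","fence","bridge","stop","plate","gate_pivot","gate_post","oil_vial","loupe","caliper","scriber"):
        if n=="top" and o in("jig","fence","bridge","stop","plate","gate_pivot"):continue
        for d in viewer.pinpoint(o,n)[:3]:
            w=toworld(d["at"],n); print(o,w,proj(w,n),round(d["confidence"],2))
print(robot.observe())
E
```

```text
top [ 510.7 -186.3  908.5] 395.38015777830367 0.0008402465640470855
gate_post [ 524.3 -227.6   49.8] [303.2 233.5] 0.69
oil_vial [ 450.  -454.5    0.3] [401.1 269.4] 0.72
oil_vial [679.7 -53.5  -2. ] [229.1 164.9] 0.62
loupe [638.5 -17.   -2.3] [212.7 182. ] 0.83
caliper [ 450.7 -456.2   -0.7] [401.7 269.1] 0.7
caliper [680.7 -54.1  -3.1] [229.4 164.6] 0.7
caliper [ 552.  -185.    19.4] [283.9 220.8] 0.5
scriber [ 650.4 -296.2   -1.6] [333.  180.2] 0.66
side [  549.1 -1070.2   478.1] 473.4421491317028 0.05616202439025255
jig [ 581.3 -221.1   -4.7] [284.7 237.1] 0.84
fence [ 609.9 -233.3   22.5] [299.  227.8] 0.8
bridge [ 629.5 -143.5   21.6] [304.9 208.3] 0.86
bridge [ 552.7 -181.9   18.4] [270.2 218.9] 0.62
stop [646.6 -96.7   6.9] [310.6 204.9] 0.8
plate [ 522.1 -308.4    6.2] [255.3 256.1] 0.55
gate_pivot [ 553.9 -185.    18.5] [270.7 219.5] 0.61
gate_post [ 525.4 -225.2   47.1] [256.5 216.5] 0.61
oil_vial [675.8 -53.5   2.2] [321.1 198.4] 0.7
oil_vial [ 448.2 -450.8   -4.7] [208.6 310.7] 0.56
loupe [642.1 -19.9  -2.4] [305.7 194.8] 0.7
loupe [650.3 -95.8   6. ] [312.2 205. ] 0.39
caliper [ 449.4 -450.2   -0.8] [209.1 308.5] 0.94
scriber [ 653.3 -290.9   -0.6] [323.6 251.9] 0.5
{'t': 1.3, 'joints': array([ 1.2,  0.5, -0. ,  1.6,  0. ,  1.1, -0.1]), 'joint_velocities': array([ 0., -0., -0., -0.,  0.,  0., -0.]), 'joint_torque': array([ -0. , -52. ,  -0. , -24.4,  -0.1,   0. ,   0. ]), 'tcp_pos': array([ 239.7, -604.2,  214.6]), 'tcp_rot': array([3.1, 0.6, 0. ]), 'contact_force': array([-0.1,  0.6,  0.9]), 'wrist_torque': array([ 0., -0.,  0.]), 'grip_force': 0.0, 'grip_width': 0.9976782156616257}
```

View pics/top0.png

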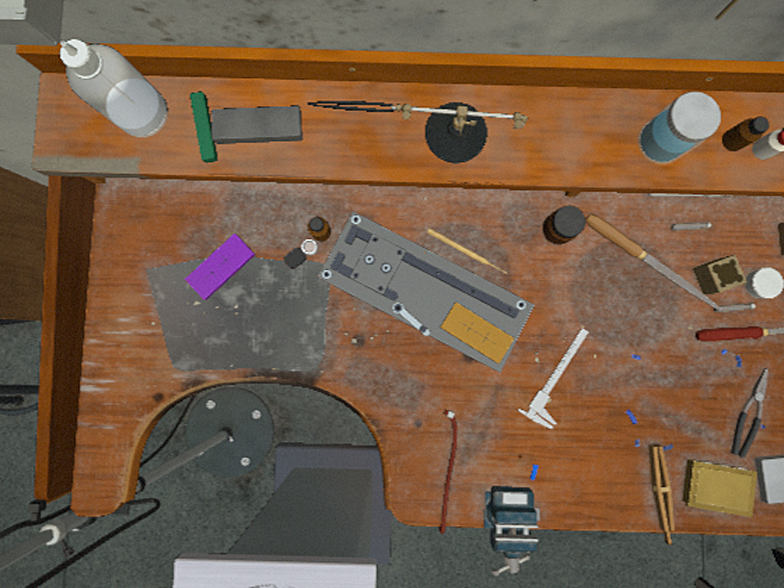

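View pics/side1.png

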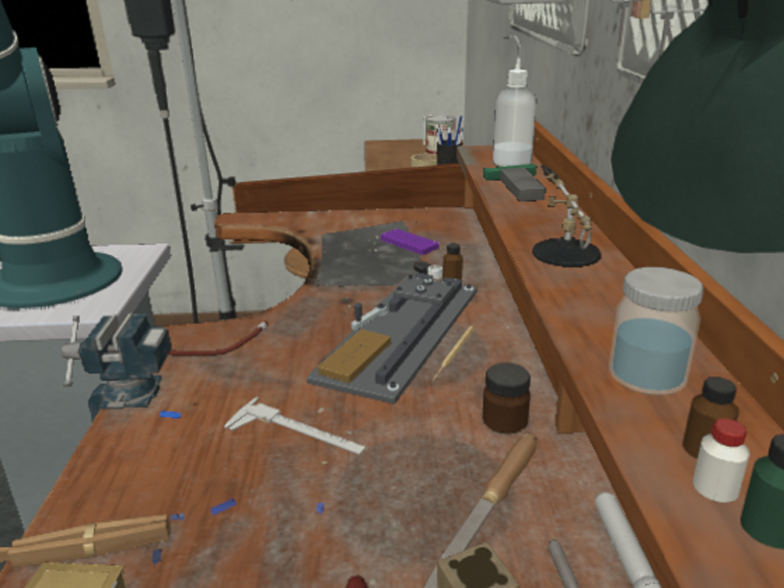

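The brass plate on the jig is at top px (340,236) and the purple look-alike is at (158,189), off the jig. Brass colour and its position on the open end of the base both fit the first one. Next I'll fit the jig pose and the plate rectangle, and overlay them on one enlarged crop.

```bash
cat > fit.py <<'E'
from h import *
from scipy.optimize import least_squares
np.set_printoptions(precision=2,suppress=True)
J={"jig":(0,0,0),"fence":(0,-26,24.5),"bridge":(80,0,24.5),"stop":(135,0,10),"gate_pivot":(19.5,46,20)}
M={"jig":[(584.6,-223.6),(581.3,-221.1)],"fence":[(609.7,-232.8),(609.9,-233.3)],"bridge":[(627.2,-155.5),(629.5,-143.5)],"stop":[(651.8,-103),(646.6,-96.7)],"gate_pivot":[(553.1,-187),(553.9,-185)]}
def j2w(p,q): c,s=np.cos(p[2]),np.sin(p[2]); return np.array([p[0]+c*q[0]-s*q[1],p[1]+s*q[0]+c*q[1],q[2]])
r=least_squares(lambda p:np.concatenate([j2w(p,J[k])[:2]-m for k in M for m in M[k]]),[585,-222,1.1],loss="soft_l1",f_scale=4)
print("pinpoint jig",r.x)
px={};ims={}
for n in("top","side"):
    im=viewer.read_camera(n); ims[n]=im
    hsv=cv2.cvtColor(im,cv2.COLOR_RGB2HSV)
    for o in("jig","plate"):
        for d in viewer.silhouettes(o,n)[:3]:
            m=d["mask"].astype(np.uint8); ys,xs=np.nonzero(m)
            if xs.size<50: continue
            print(n,o,round(d["confidence"],2),xs.size,xs.mean(),ys.mean(),hsv[m>0].mean(0))
            if o=="jig" or hsv[m>0].mean(0)[0]<60:
                if (n,o) not in px: px[n,o]=m
np.savez("m.npz",**{a+"_"+b:v for (a,b),v in px.items()},top=ims["top"],side=ims["side"])
# fit by silhouettes: convex hull of projected box vs. mask contour
def hullpts(C,n): return cv2.convexHull(np.array([proj(c,n) for c in C],np.float32))
def box(x0,x1,y0,y1,z0,z1): return [(x,y,z) for x in(x0,x1) for y in(y0,y1) for z in(z0,z1)]
def fit(o,B,p0,lim,z):
    obs=[]
    for n in("top","side"):
        if (n,o) not in px: continue
        c=cv2.convexHull(max(cv2.findContours(px[n,o],0,1)[0],key=len))[:,0].astype(float) if o=="jig" else max(cv2.findContours(px[n,o],0,1)[0],key=len)[:,0].astype(float)
        obs.append((n,c))
    def f(p):
        e=[]
        for n,c in obs:
            h=hullpts([j2w(p,q)+[0,0,z] for q in B],n)
            e+= [cv2.pointPolygonTest(h,(float(a),float(b)),True)-.5 for a,b in c]
        return np.array(e)
    r=least_squares(f,p0,loss="soft_l1",f_scale=1,x_scale=[1,1,.01],diff_step=1e-4); print(o,r.x,"rms",np.sqrt((f(r.x)**2).mean())); return r.x
pj=fit("jig",box(-175,160,-62,62,0,10),r.x,0,0)
pp=fit("plate",box(-55,55,-24,24,0,12),[521,-310,pj[2]],0,10)
d=pp[:2]-pj[:2]; c,s=np.cos(pj[2]),np.sin(pj[2])
print("plate in jig",c*d[0]+s*d[1],-s*d[0]+c*d[1],pp[2]-pj[2])
gp=np.array([524.8,-226.4])-pj[:2]; g=np.array([c*gp[0]+s*gp[1],-s*gp[0]+c*gp[1]]); v=g-[19.5,46]
print("post in jig",g,np.linalg.norm(v),"gate",(-np.pi/2-np.arctan2(v[1],v[0]))%(2*np.pi))
S=5; im=cv2.resize(ims["top"][140:270,225:385][:,:,::-1],None,fx=S,fy=S,interpolation=cv2.INTER_CUBIC)
def dr(p,C,z,col):
    q=np.array([(proj(j2w(p,k)+[0,0,z],"top")-[225,140]+.5)*S for k in C]).astype(int); cv2.polylines(im,[q],True,col,1)
dr(pj,[(-175,-62,10),(160,-62,10),(160,62,10),(-175,62,10)],0,(0,255,0))
dr(pj,[(-155,-26,24.5),(135,-26,24.5)],0,(0,0,255)); dr(pj,[(28,25,24.5),(135,25,24.5)],0,(0,0,255))
dr(pj,[(50,-40,34.5),(110,-40,34.5),(110,40,34.5),(50,40,34.5)],0,(255,0,0))
dr(pp,[(-55,-24,22),(55,-24,22),(55,24,22),(-55,24,22)],0,(255,0,255))
cv2.imwrite("pics/ov.png",im); np.savez("p.npz",pj=pj,pp=pp)
E
python3 fit.py
```

```text
pinpoint jig [ 586.39 -221.93    1.09]
top jig 0.71 6663 298.4148281554855 202.4952723998199 [ 72.78  13.38 119.01]
top jig 0.25 1029 340.96015549076776 237.31389698736638 [ 20.14 164.82 173.6 ]
top plate 0.97 1017 341.40904621435595 237.5290068829892 [ 19.5  165.73 174.42]
top plate 0.65 1050 156.2552380952381 190.42285714285714 [139.62 165.6  176.66]
side jig 0.95 4586 287.70976886175316 238.43153074574792 [76.02 10.98 87.  ]
side jig 0.33 182 262.47802197802196 224.27472527472528 [ 80.21  13.91 118.06]
side plate 0.82 476 292.4390756302521 171.81932773109244 [137.21 137.09 124.63]
side plate 0.78 1056 252.85227272727272 253.3494318181818 [ 18.55 129.37 119.55]
jig [ 588.11 -222.14    1.12] rms 2.8606093856242722
plate [ 519.06 -313.02    1.03] rms 0.7143668984117196
plate in jig -111.91499830395155 22.402117090546106 -0.08477975282329853
post in jig [-31.49  55.08] 51.78987956650485 gate 1.7471071377395306
```

View pics/ov.png

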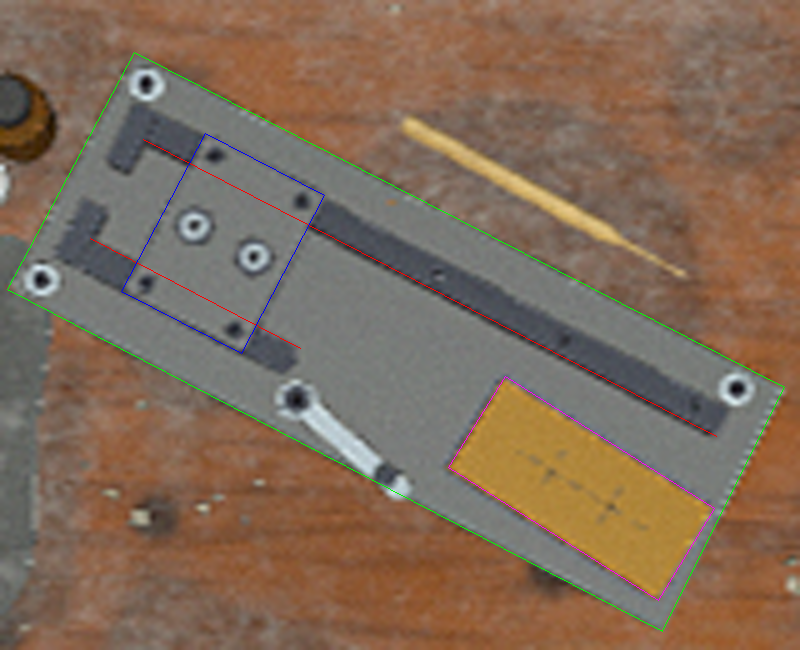

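The overlay fits: slab, fence and bridge line up, and the plate outline sits on the brass plate. In the crop its corners are about (505,378), (713,508), (658,598) and (449,467). The plate is at jig (-112, 22), skewed by -0.085, and the gate is at about 1.75–1.9. Now for the first push.

```bash
cat >> h.py <<'E'
from scipy.spatial.transform import Rotation as Ro
import os
if os.path.exists("p.npz"):
    pj=np.load("p.npz")["pj"]
    cj,sj=np.cos(pj[2]),np.sin(pj[2])
def W(x,y,z): return np.array([pj[0]+cj*x-sj*y,pj[1]+sj*x+cj*y,z])
def inv(w): d=np.array(w[:2])-pj[:2]; return np.array([cj*d[0]+sj*d[1],-sj*d[0]+cj*d[1],w[2]])
def rot(a):
    y=np.array([np.cos(a),np.sin(a),0]);z=np.array([0,0,-1.]);return Ro.from_matrix(np.c_[np.cross(y,z),y,z]).as_rotvec()
def F():
    f=np.array(robot.observe()["contact_force"]); return np.array([cj*f[0]+sj*f[1],-sj*f[0]+cj*f[1],f[2]])
def push(a,b,z,step,fmax,feed=40,base=None):
    """push along jig line a->b until the opposing force passes fmax"""
    a,b=np.array(a,float),np.array(b,float); u=(b-a)/np.linalg.norm(b-a); L=np.linalg.norm(b-a)
    base=F() if base is None else base; n=int(np.ceil(L/step)); log=[]
    for i in range(1,n+1):
        q=a+u*min(L,i*step); robot.servo_line(W(q[0],q[1],z),feed=feed)
        f=-(F()-base)[:2]@u; log.append(round(float(f),1))
        if f>fmax: break
    o=robot.observe(); print("end",inv(o["tcp_pos"]),"cmd",q,"t",o["t"],"f",log); return q
E
python3 - <<'E'
from h import *
np.set_printoptions(precision=2,suppress=True)
P=W(-116,82,90)
for a in(pj[2],pj[2]-np.pi):
    print(a,kin.ik(P,rot(a)),kin.ik(W(10,-2,14),rot(a)))
a=pj[2]-np.pi
grip(0.0,20); robot.movep(P,rot(a)); robot.servo_line(W(-116,82,14),feed=100)
o=robot.observe(); print(o["t"],o["grip_width"],inv(o["tcp_pos"]),F())
E
```

```text
1.1186658984944804 [ 0.93  0.53 -0.54  1.92  0.38  0.79  1.29] [ 0.67  0.77 -0.53  1.74  0.52  0.78  1.  ]
-2.0229267550953125 [ 0.48  0.46  0.02  1.95 -0.01  0.73 -1.51] [ 0.28  0.69  0.02  1.77 -0.02  0.69 -1.71]
5.3583 0.007345892169170897 [-116.12   81.49   14.45] [-1.22 -0.57 -0.21]
```

```bash
python3 - <<'E'
from h import *
np.set_printoptions(precision=2,suppress=True)
b=F()
robot.servo_line(W(-116,64,14),feed=60); print(F()-b)
q=push((-116,64),(-116,38),14,4,15,40,b)
q=push(q,(-116,27),14,1,10,20,b)
snap("top","a.png",(225,140,385,270),5)
E
```

```text
[2.02 1.33 1.26]
end [-115.97   38.32   13.97] cmd [-116.   38.] t 7.5583 f [1.0, 1.3, 3.2, 2.4, 1.3, 2.4, 5.4]
end [-116.     33.21   13.91] cmd [-116.   30.] t 9.5583 f [5.3, 3.3, 4.0, 4.0, 5.0, 6.9, 9.8, 12.3]
```

View pics/a.png

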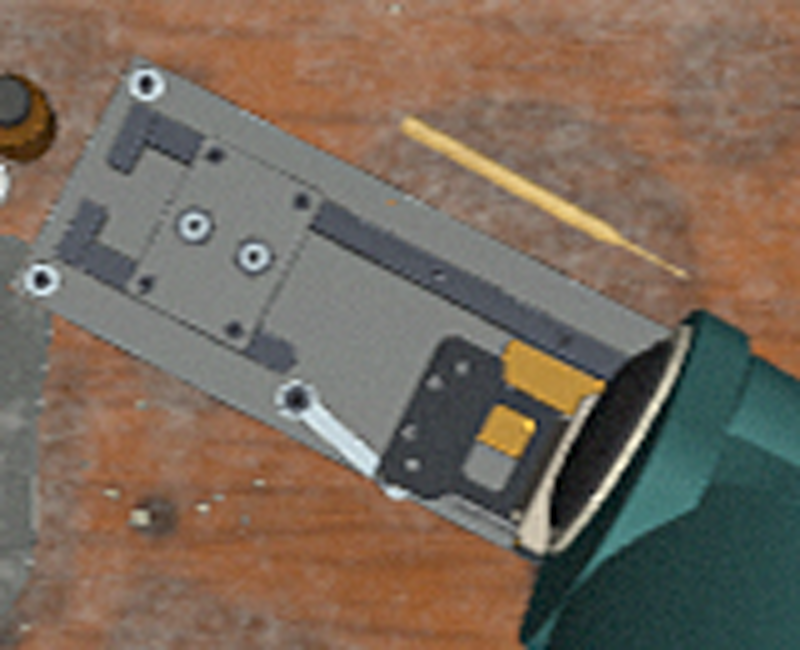

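Force rose at finger y≈33, which matches the plate being seated on the fence. In the picture the plate, around (550,380), lies parallel along the rail. Next I go behind it and feed it along.

```bash
python3 - <<'E'
from h import *
np.set_printoptions(precision=2,suppress=True)
robot.servo_line(W(-116,60,14),feed=80)
robot.servo_line(W(-116,70,60),feed=150)
robot.servo_line(W(-206,-1,60),feed=200)
snap("top","b.png",(225,140,385,270),5)
robot.servo_line(W(-206,-1,14),feed=100)
b=F(); print(robot.observe()["t"],b)
q=push((-206,-1),(-170,-1),14,6,15,50,b)
q=push(q,(-70,-1),14,20,20,60,b)
snap("side","c.png",(200,160,340,300),4)
E
```

```text
11.9833 [-0.47  0.16 -0.64]
end [-169.8    -0.9    13.99] cmd [-170.   -1.] t 13.5833 f [-0.3, -0.7, -0.0, -1.0, -0.3, 1.2]
end [-68.55  -1.01  14.01] cmd [-70.  -1.] t 16.0 f [0.7, -0.4, -1.0, 0.2, -0.5]
```

View pics/c.png

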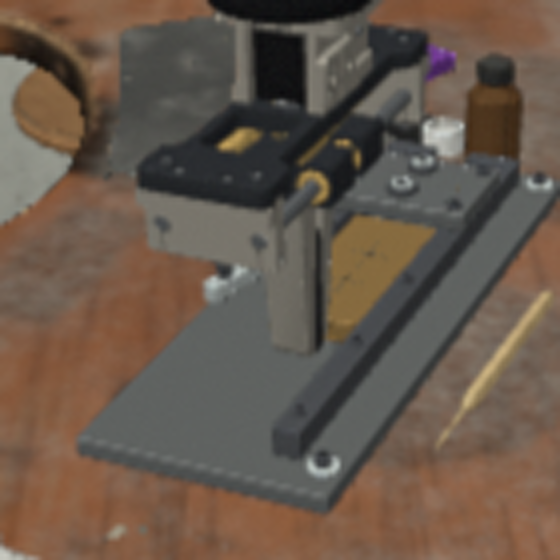

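The plate lies flat along the fence, with its front just entering under the bridge at about (400,225) in the crop. I'll carry on to the stop.

```bash
python3 - <<'E'
from h import *
np.set_printoptions(precision=2,suppress=True)
b=F()
q=push((-70,-1),(-2,-1),14,8,15,60,b)
q=push(q,(18,-1),14,1,10,20,b)
robot.servo_line(W(q[0]-12,-1,14),feed=60)
robot.servo_line(W(-30,-1,75),feed=150)
for c in("top","side"):
    viewer.read_camera(c)
    for o in("gate_post","gate_pivot","bridge"):
        for d in viewer.pinpoint(o,c)[:1]: print(c,o,inv(toworld(d["at"],c)),d["confidence"])
print(robot.observe()["t"])
E
```

```text
end [-1.71 -0.98 14.  ] cmd [-2. -1.] t 18.5667 f [0.1, -0.3, 0.8, 1.3, 1.3, 0.5, 1.2, 1.4, 0.5]
end [13.22 -0.99 14.01] cmd [17. -1.] t 23.3167 f [3.2, 3.3, 3.4, 3.7, 3.9, 3.9, 3.3, 4.3, 3.6, 3.0, 3.7, 3.2, 3.1, 3.7, 3.1, 5.6, 7.5, 8.5, 10.2]
top gate_pivot [16.17 49.63 15.7 ] 0.39
top bridge [80.57 -1.86 22.09] 0.73
side gate_post [-32.76  57.22  46.06] 0.53
side gate_pivot [19.86 49.81 19.34] 0.52
side bridge [86.14 -1.25 21.89] 0.82
24.6833
```

```bash
python3 - <<'E'
from h import *
np.set_printoptions(precision=2,suppress=True)
robot.servo_line(W(-40,100,75),feed=200)
snap("top","d.png",(225,140,385,270),5)
im=snap("side","e.png",(230,190,330,265),8)
for c in("top","side"):
    viewer.read_camera(c)
    for d in viewer.pinpoint("gate_post",c)[:1]+viewer.pinpoint("plate",c)[:2]: print(c,inv(toworld(d["at"],c)),d["confidence"])
print(robot.observe()["t"])
# predicted rear top edge pixels when home
for c,o in(("top",(225,140,5)),("side",(230,190,8))):
    print(c,[(proj(W(25,y,22),c)-o[:2])*o[2] for y in(-26,22)])
E
```

```text
top [82.8  -1.17 11.59] 0.97
top [306.92 117.74   1.54] 0.74
side [-36.44 -89.26  -1.21] 0.59
side [311.95 122.16   2.9 ] 0.94
side [84.21 -2.07  6.67] 0.81
25.7417
top [array([356.47, 249.43]), array([307.39, 343.4 ])]
side [array([593.97, 261.48]), array([422.8 , 229.67])]
```

View pics/d.png

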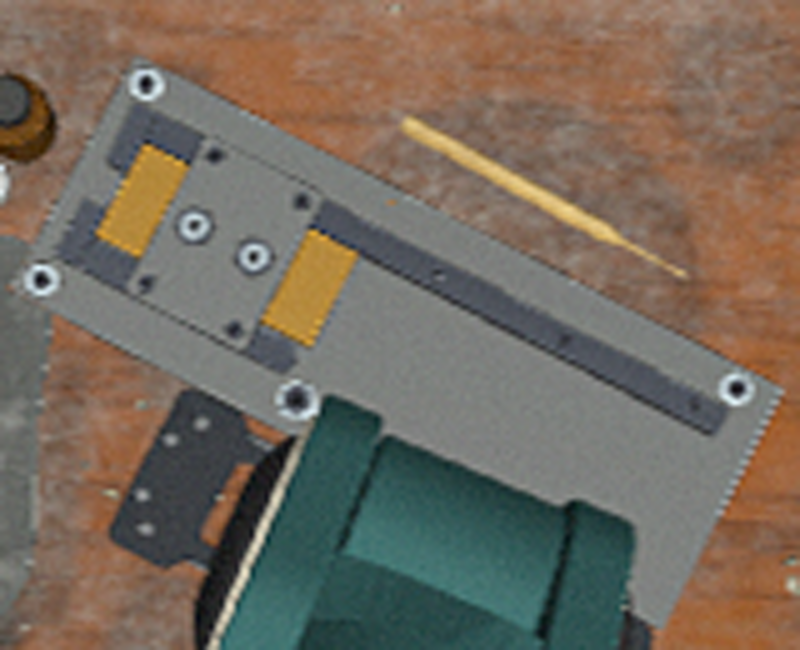

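View pics/e.png

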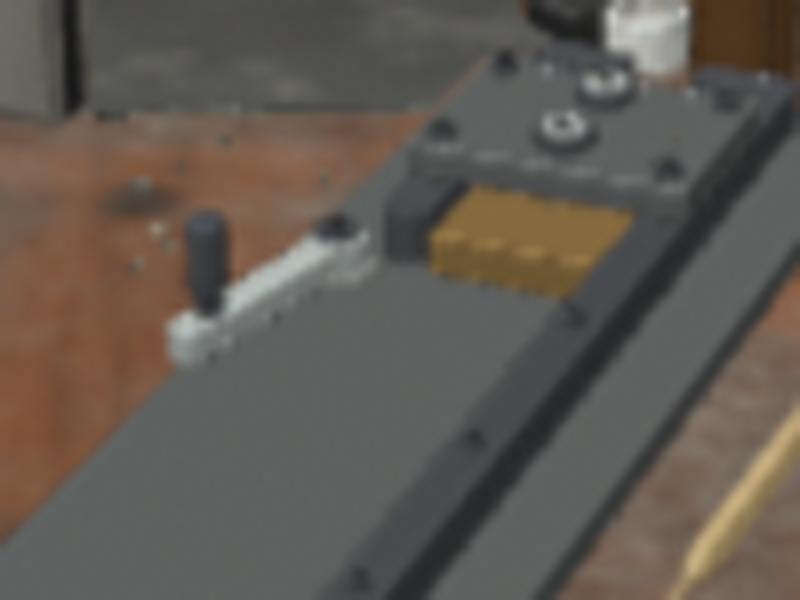

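The plate is home: its front edge abuts both stop blocks around (120,190), and its rear corners at (356,250) and (310,343) match the prediction. The gate post stands free at (207,260) in the side crop. Now I'll close the gate.

```bash
python3 - <<'E'
from h import *
np.set_printoptions(precision=2,suppress=True)
post=lambda g: np.array([19.5-52*np.sin(g),46-52*np.cos(g)])
robot.servo_line(W(-33,95,29),feed=150)
b=F()
for g in np.arange(1.95,0.64,-0.13):
    q=post(g)+[0,15.5]; robot.servo_line(W(q[0],q[1],29),feed=70); f=F()-b; print(round(g,2),f[:2])
    if abs(f[:2]).max()>20: break
robot.servo_line(W(q[0],q[1]+8,29),feed=80)
robot.servo_line(W(q[0],q[1]+8,85),feed=200)
robot.servo_line(W(-55,4,85),feed=200)
for d in (viewer.read_camera("side"),viewer.pinpoint("gate_post","side"))[1][:1]: print(inv(toworld(d["at"],"side")),d["confidence"])
snap("side","f.png",(230,190,330,265),8)
print(robot.observe()["t"])
E
```

```text
1.95 [0.71 0.62]
1.82 [-0.57 -0.48]
1.69 [0.94 0.23]
1.56 [-0.  -0.6]
1.43 [ 0.42 -0.75]
1.3 [ 0.2 -0.5]
1.17 [ 0.1  -1.73]
1.04 [ 0.4  -1.14]
0.91 [-0.3 -0.5]
0.78 [0.02 1.05]
0.65 [ 0.31 -0.13]
[-6.98  3.69 49.67] 0.6
30.2917
```

View pics/f.png

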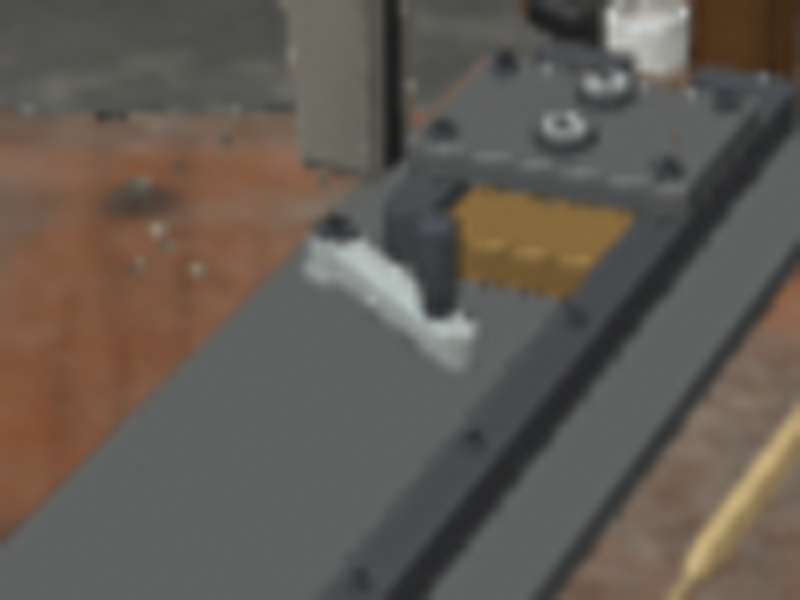

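The gate is at about 0.6 rad, with its post at (435,260). Next is the final push along +x.

```bash
python3 - <<'E'
from h import *
np.set_printoptions(precision=2,suppress=True)
robot.servo_line(W(-50,2,29),feed=150)
b=F()
q=push((-50,2),(-8,-5),29,6,15,60,b)
q=push(q,(10,-6),29,1,12,25,b)
robot.servo_line(W(q[0]-20,q[1],29),feed=80)
robot.servo_line(W(-60,20,90),feed=200)
robot.servo_line(W(-60,110,150),feed=250)
a=snap("top","g.png",(245,150,325,230),5); c=snap("side","x.png",(240,180,320,260),5)
cv2.imwrite("pics/gx.png",cv2.resize(np.hstack([a,c]),None,fx=5,fy=5,interpolation=cv2.INTER_CUBIC))
for n in("top","side"):
    for d in viewer.pinpoint("gate_post",n)[:1]+viewer.pinpoint("plate",n)[:2]: print(n,inv(toworld(d["at"],n)),d["confidence"])
print(robot.observe()["t"])
E
```

```text
end [-7.55 -4.41 28.78] cmd [-8. -5.] t 32.8167 f [0.5, 0.1, -0.3, -0.3, 2.2, 0.3, 0.5, 2.1]
end [ 2.43 -5.73 29.01] cmd [ 7.98 -5.89] t 36.8167 f [0.6, 0.8, 1.5, 2.3, 1.6, 1.6, 0.7, 0.7, 0.4, 2.1, 4.2, 6.3, 8.7, 9.5, 11.0, 12.5]
top [19.95 -9.08 47.82] 0.62
top [308.71 123.16   2.2 ] 0.63
side [20.18 -6.73 48.1 ] 0.67
side [312.37 120.25   4.17] 0.9
side [82.83 -4.11  8.33] 0.55
38.6583
```

View pics/gx.png

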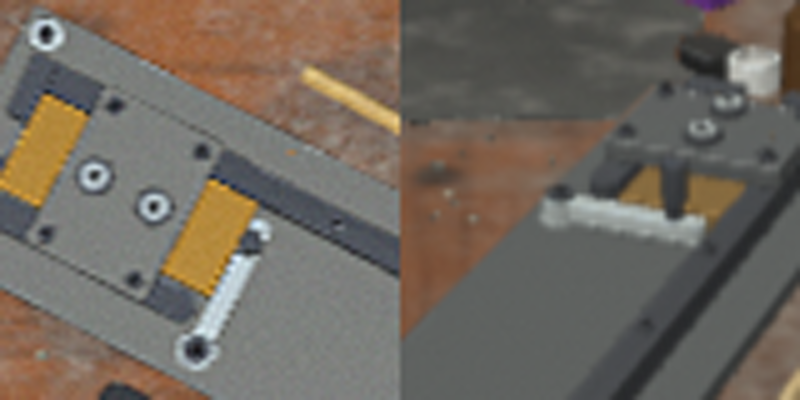

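The bar lies square across the mouth, right behind the plate, with the post at (250,240). Force rose at the shut position, and the post measures jig (20, -7) against the expected (19.5, -6). The arm is clear.

```bash
python3 -c "
from h import *
print(robot.job_done())"
```

```text
the job is handed in; nothing more can be done
None
```

The job is handed in: the brass plate is home against the end stop along the fence, the gate is shut behind it, and the arm is clear, at about 39 s of the 58 s allowed; I saw no bystander disturbed, though I made no separate check of them at the end.

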